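Shift the relay carrier to the reader

TASK

The carrier with the blue relay has to be read out: slide the carriers one at a time into the empty bay, never lifting one off the tray floor, until the relay carrier stands in the yellow-marked reading bay, then slide it on into the pocket and press it on the reader's sprung contacts with about 10 newtons (under 15) for a second and let go, leaving it there. Leave the other two carriers each squarely in a bay, never force any carrier hard against the tray, and leave the things around the tray alone.

Things in the scene. Friction and masses are not known exactly. Their poses are not given: they have to be found in the camera images.
- tray: Dark steel tray fixed to the bench, inside 142.5x142.5 mm: 2x2 bays, no partitions, three carriers, 2.5 mm play. Origin: centre of the square's underside; x from front (robot side) to back, y left, z up. Floor top at 4 mm, rim 13 mm. Behind the back-left bay (reading bay, yellow corner marks) the back wall is open: a pocket as wide as the bay, 31 mm deep, leads straight to the reader.
- reader: Grey box 30x72x36 mm fixed at the pocket's end, origin at lower front edge (tray x 102, y 35 mm). From its front sticks a blue carriage with a black sprung contact comb, clamped at an unknown setting: comb face at tray x 75 to 95 mm, not measured. It yields along +x: 6 N per mm from about 1 N, 6 mm of travel, then hard; it meets the header 28 mm above the bench.
- read_bay (a point): Middle of the reading bay (back left) on the tray's floor, at tray x = +35.6, y = +35.6 mm.
- bay_front_left (a point): Middle of the front-left bay on the tray's floor, at tray x = -35.6, y = +35.6 mm.
- bay_back_right (a point): Middle of the back-right bay on the tray's floor, at tray x = +35.6, y = -35.6 mm.
- bay_front_right (a point): Middle of the front-right bay on the tray's floor, at tray x = -35.6, y = -35.6 mm; empty at the start.
- relay_carrier: White carrier 70x70x10 mm with a blue relay block (13x29x26) on its -x half; starts in the front-left or back-right bay. Origin: centre of underside; axes as the tray's. Orange grip fin centred at x = +8 mm: 24 mm along x, 12 mm thick along y, top 42 mm up, finger room at its +y and -y sides. Black header 20 mm high along the +x edge, face flush with the edge. About 0.15 kg.
- capacitor_carrier: White carrier 70x70x10 mm with a black lying capacitor (18x28x18) on its -x half; starts in the reading bay. Origin: centre of underside; axes as the tray's. Orange grip fin centred at x = +8 mm: 24 mm along x, 12 mm thick along y, top 42 mm up, finger room at its +y and -y sides. Black header 20 mm high along the +x edge, face flush with the edge. About 0.15 kg.
- terminal_carrier: White carrier 70x70x10 mm with a green terminal block (16x46x16) on its -x half; starts in the front-left or back-right bay, not the relay's. Origin: centre of underside; axes as the tray's. Orange grip fin centred at x = +8 mm: 24 mm along x, 12 mm thick along y, top 42 mm up, finger room at its +y and -y sides. Black header 20 mm high along the +x edge, face flush with the edge. About 0.15 kg.
- fuse_box: Bystander: flat white box with a red lid, 34 x 62 x 20 mm, to the right of the tray. Origin: centre of its underside.
- solder_spool: Bystander: small red spool of solder, 55 mm wide, 34 mm high, standing to the right of the tray. Origin: centre of its underside.
- driver_green: Bystander: green screwdriver, 135 mm long, lying to the left of the tray. Origin: centre of its underside.

How it is judged:
By the outcome, as a careful person would: the job done as asked, in the order asked, and still so for the second after the job is handed in, with the robot touching nothing.
It also fails if it takes over 61 s, if anything falls off the work surface, if the arm or the gripper's body presses on something with over 40 N, if the wrist force passes 120 N, or if a joint passes its speed limit or range.

ROBOT

A 6-joint arm with a two-finger parallel gripper is mounted at the origin on a cart in front of the work surface, level with it; the furniture and walls round the work are solid. World frame = base frame: x ahead of the robot, y to its left, z up, the work surface at z = 0. Lengths are in m, angles in rad, forces in N, time in s.
With the tool pointing down it reaches from about 0.325 to 0.9 m from the base axis. Payload 3.5 kg.
Tool frame: the origin (TCP) lies between the finger pads; the fingertips stand 22 mm ahead of it and the grasp point (between the pads) lies 3 mm ahead of it (manip.tip_extent is the distance from the TCP to the fingertips, in m); z points along the fingers, y is the line along which they close (so a half turn about z gives the same grasp; the last joint's range is limited). The gripper opens to 85 mm and grips with 20 to 120 N. Pads are 22 mm wide; open, the fingers measure 114 mm over their backs; the gripper's body (76 mm by 85 mm) begins 54 mm behind the grasp point. The pads swing forward as they close: fully open they stand 13 mm farther back than shut.
Start: joints at [1.006, 0.276, -0.026, 1.268, 0, 1.467], TCP at [0.278, 0.56, 0.253] pointing down, gripper open.
Joint ranges: [-3.12, 3.12], [-0.85, 1.88], [-1.08, 1.24], [-1.95, 2.15], [-1.57, 1.53], [-3.14, 3.14]. Speed limits (rad/s): [2.57, 2.57, 3.14, 3.14, 3.14, 3.14].

INTERFACE

Orientations are given as a rotation vector (axis times angle).
In Python, from workcell import manip gives the robot as it stands. The module is installed in compiled form; this text tells all that it offers.
- The arm moves only by the tool jog_arm, never from a script. Its argument "deltas" is a list of rows, each a list of 5 numbers: the opening, from -1 (shut) to 1 (fully open), so that 0 is half open, then the shift along the world's x, y, z each as a share of 30 cm, from -1 to 1, then the turn about the world's z as a share of 45 degrees, from -1 to 1. A call has 1 to 12 rows; each row shifts and turns the commanded pose from where the row before left it; what a row does not reach is not made up. A row lasts 1/10 s, in which the tool goes at most 50 mm and 8.59 degrees, less where a joint would pass 70% of its speed; a pose out of reach is approached as far as the arm can. A call with a number of a shift or a turn outside -1 to 1 is refused whole. A call with a gripper value outside its range is refused whole. The fingers move at their own pace and stop on an object; the grip force is fixed at half the most. Time passes only in rows, so rows that do not move let the fingers close. It gives the time, the measured TCP pose, the force, the opening and the grip force at its end, in the units of the state.
- manip.get_state(): the state, without advancing time (a new reading comes with each control period).
- manip.camera(name): name is "scene" or "top" or "wrist"; returns (picture, depth): 480x640x3 uint8, red, green, blue; 480x640 float32, m along the optical axis (not along the pixel's ray), 0 where there is no reading.
- manip.camera_params(name): a dict with "mtx" (3x3 intrinsics, pixels), "k1" (the pictures are not rectified: a ray, as slopes to the right and down, at radius r is drawn at 1 + k1 r^2 times it, then the intrinsics apply), "R" (3x3) and "t" (3): a world point X has camera coordinates R X + t; the wrist camera has in their place "hand_eye" (4x4, takes a point from camera to tool coordinates, whose origin is the TCP and whose axes are the flange's). Camera axes: x right, y down, z forward; pixel columns grow to the right and rows downward; lengths in m; the calibration is good to about 2 mm. A picture is of the moment at which its call begins: read the wrist's pose just before it. camera_params takes no time and is no camera call.
- manip.finish_job(): hands the job in; it is judged then, once.
Trained networks look in the newest picture that a camera, given by its name, has taken for a name from the list of things; names that differ only in an ending like _2 or _b are one class to them, and where a whole thing is asked for, a point or a joint stands for the part that bears it (a point fixed in the world has none). Each returns a list of dicts, best first, with "conf" (0 to 1); they miss things now and then, are a little off and sometimes report something else, mostly with a low value. They report only what shows in the picture. A call takes as long as a camera call.
- manip.spot_in(camera, query): "bbox" ([left, top, right, bottom] in pixels, round what is visible of it).
- manip.regions_of(camera, query): "mask" (480x640 bool, what is visible of it) and "bbox" ([left, top, right, bottom] in pixels, round what is visible of it).
- manip.pinpoint(camera, query): "pixel" ([column, row] in pixels: a listed point, or the origin of a listed thing).
The state is a dict: "time": time; "joint_positions": joint angles; "joint_velocities": joint speeds; "tau": joint torques, N m; "ee_pos": TCP position; "ee_rot": TCP orientation; "ft_force": force on the tool from outside, world axes, zero at the start; "torque": the same for the moment, N m; "gripper_width": finger opening in m; "grip_force": force on a finger pad.
Only numpy, scipy, OpenCV 4.12 (cv2) and the standard library are available. Lean on these libraries where they do the work, as an engineer would, in place of code of your own. Each camera call takes 0.05 s, during which the arm holds its last target. There are 200 camera calls.

## Working session

There is one attempt and no reset: what is moved stays moved. The work goes in short steps, Python scripts to look and compute and a tool call to move; the robot and the scene stay as the last step left them, time stands still between calls to the robot, and variables do not carry over. Pictures are saved under pics/ and viewed, at most 10 in all, crops included, and the job is handed in when it is done.

Besides the shell and the picture viewer there is one more tool, called after "Call:" as a command line: name --pt "numbers of a row" for each row, then --argument value for the rest. jog_arm: Moves the arm, as the interface text tells. Shift numbers are shares of 30 cm and turn numbers shares of 45 degrees, none past 1 either way. Its arguments: {"type":"object","properties":{"deltas":{"type":"array","items":{"type":"array","items":{"type":"number","minimum":-1,"maximum":1}}}},"required":["deltas"]}

```bash
mkdir -p pics
cat > h.py <<'E'
import numpy as np, cv2
from scipy.spatial.transform import Rotation as Ro
from workcell import manip
def cam(n):
    s=manip.get_state(); p=manip.camera_params(n); im,d=manip.camera(n)
    if 'R' in p: R=np.array(p['R']).T; t=-R@np.array(p['t'])
    else:
        H=np.array(p['hand_eye']); T=np.eye(4); T[:3,:3]=Ro.from_rotvec(s['ee_rot']).as_matrix(); T[:3,3]=s['ee_pos']
        M=T@H; R=M[:3,:3]; t=M[:3,3]
    return dict(im=im,d=d,R=R,t=t,K=np.array(p['mtx']),k=p['k1'])
def ray(c,px):
    px=np.atleast_2d(np.array(px,float))
    u=cv2.undistortPoints(px.reshape(-1,1,2),c['K'],np.array([c['k'],0,0,0,0.])).reshape(-1,2)
    return np.c_[u,np.ones(len(u))]@c['R'].T
def atz(c,px,z):
    r=ray(c,px); return c['t']+r*((z-c['t'][2])/r[:,2])[:,None]
def cloud(c,m):
    v,u=np.nonzero(m&(c['d']>0)); 
    return c['t']+ray(c,np.c_[u,v])*c['d'][v,u][:,None]
E
python3 - <<'E'
from h import *
print(manip.get_state())
for n in ['top','scene']:
    c=cam(n); cv2.imwrite(f'pics/{n}0.png',c['im'][:,:,::-1]); print(n,c['t'],c['R'][:,2])
c=cam('top')
for q in ['read_bay','bay_front_left','bay_back_right','bay_front_right','tray']:
    print(q,[(atz(c,r['pixel'],0.004 if q!='tray' else 0).round(4)[0],r['pixel'],r['conf']) for r in manip.pinpoint('top',q)[:1]])
for q in ['relay_carrier','capacitor_carrier','terminal_carrier','reader','fuse_box','solder_spool','driver_green']:
    print(q,[(atz(c,r['pixel'],0.004).round(4)[0],r['pixel'],r['conf']) for r in manip.pinpoint('top',q)[:2]])
E
```

```text
{'time': 0.0, 'joint_positions': array([ 1.00560170e+00,  2.77139718e-01, -2.78926443e-02,  1.26799901e+00,
       -2.68595569e-05,  1.46741196e+00]), 'joint_velocities': array([ 0.00042922,  0.00194821, -0.00053031, -0.00015897,  0.00016567,
       -0.00115122]), 'tau': array([ 3.50563932e-03, -4.45511699e+01,  2.95200884e+01,  1.65674550e-02,
        1.54196800e-04,  8.07003914e-06]), 'ee_pos': array([0.27809225, 0.55890293, 0.25214993]), 'ee_rot': array([-0.71881842, -3.05752282,  0.00332954]), 'ft_force': array([ 0.15321317,  0.19326868, -0.02366291]), 'torque': array([0.03078857, 0.03160275, 0.00312441]), 'grip_force': 0.0, 'gripper_width': 0.08537700348380338}
top [0.33563729 0.13665599 0.94661904] [ 0.15203962 -0.00704118 -0.98834932]
scene [ 0.14056904 -0.41253792  0.59218493] [ 0.41179215  0.64696249 -0.64176847]
read_bay []
bay_front_left [(array([0.5153, 0.1695, 0.004 ]), [300.1, 225.7], 0.2)]
bay_back_right []
bay_front_right [(array([0.4444, 0.1018, 0.004 ]), [342.6, 268.9], 0.55)]
tray [(array([0.4843, 0.1415, 0.    ]), [317.6, 244.9], 0.74)]
relay_carrier [(array([0.5218, 0.1087, 0.004 ]), [337.7, 221.4], 0.92)]
capacitor_carrier [(array([0.5193, 0.1753, 0.004 ]), [296.5, 223.3], 0.87)]
terminal_carrier [(array([0.4438, 0.1725, 0.004 ]), [298.4, 269.7], 0.7)]
reader [(array([0.59  , 0.1804, 0.004 ]), [293.3, 180.9], 0.94), (array([0.5168, 0.1748, 0.004 ]), [296.8, 224.8], 0.34)]
fuse_box [(array([ 0.3975, -0.0723,  0.004 ]), [451.9, 297.0], 0.6)]
solder_spool [(array([ 0.5194, -0.1019,  0.004 ]), [466.8, 221.9], 0.84)]
driver_green [(array([0.4422, 0.378 , 0.004 ]), [170.6, 271.7], 0.85), (array([0.4826, 0.1404, 0.004 ]), [318.3, 245.5], 0.57)]
```

Run:
```python
import cv2
im=cv2.imread('pics/top0.png')[140:320,220:400]
cv2.imwrite('pics/c0.png',cv2.resize(im,(590,590),interpolation=cv2.INTER_CUBIC))
```

```text
(no output)
```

View pics/c0.png

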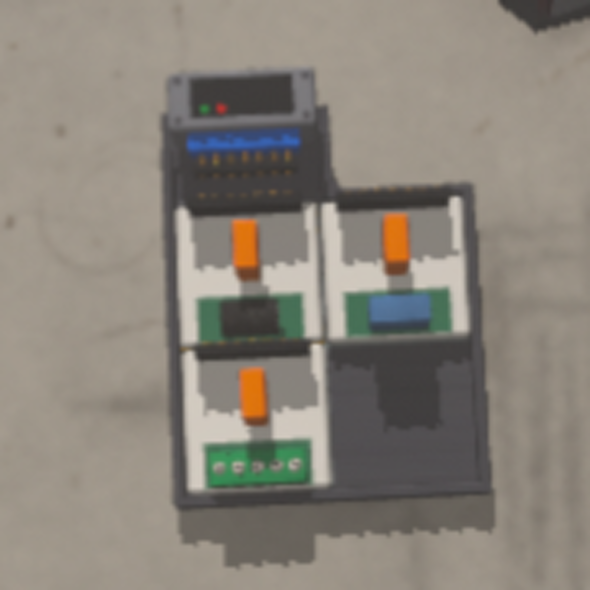

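View pics/scene0.png

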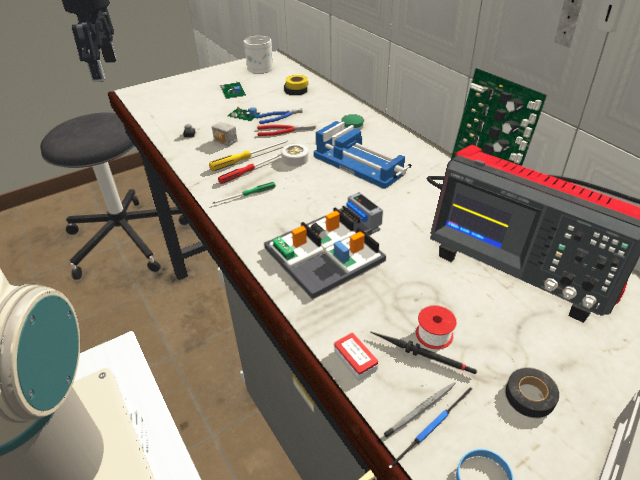

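The carriers are laid out like this: capacitor in the reading bay, terminal front left, relay back right, front right empty. The order is therefore terminal to front right (−y), capacitor to front left (−x), relay to the reading bay (+y), then relay into the pocket (+x). Next I measure fin positions and yaw from the top view.

```bash
cat >> h.py <<'E'
def fins(c,z=0.046):
    h=cv2.cvtColor(c['im'],cv2.COLOR_RGB2HSV)
    m=((h[...,0]>7)&(h[...,0]<22)&(h[...,1]>170)&(h[...,2]>120)).astype(np.uint8)
    n,l,st,ce=cv2.connectedComponentsWithStats(m)
    out=[]
    for i in range(1,n):
        if st[i,4]<60: continue
        P=cloud(c,l==i); 
        if not len(P): continue
        zz=P[:,2]; Q=P[zz>np.percentile(zz,95)-0.006]
        # top face via rays at known height
        v,u=np.nonzero((l==i)&(c['d']>0)); sel=zz>np.percentile(zz,95)-0.006
        T=atz(c,np.c_[u,v][sel],z)[:,:2]
        (cx,cy),(a,b),ang=cv2.minAreaRect((T*1000).astype(np.float32))
        out.append((round(cx,1),round(cy,1),round(a,1),round(b,1),round(ang,1),round(np.percentile(zz,90)*1000,1),st[i,4]))
    return out
E
python3 - <<'E'
from h import *
for n in ['top','scene']:
    c=cam(n)
    for f in fins(c): print(n,f)
print(Ro.from_rotvec(manip.get_state()['ee_rot']).as_matrix().round(3))
print(np.array(manip.camera_params('wrist')['hand_eye']).round(3))
E
```

```text
top (525.8, 176.9, 22.8, 10.0, 5.5, np.float64(47.2), np.int32(98))
top (527.6, 105.4, 10.9, 20.6, 89.5, np.float64(47.6), np.int32(100))
top (454.0, 173.7, 10.7, 21.6, 89.8, np.float64(47.0), np.int32(102))
scene (523.1, 174.5, 24.8, 16.2, 1.2, np.float64(46.2), np.int32(217))
scene (452.4, 170.5, 26.1, 17.3, 5.6, np.float64(46.0), np.int32(227))
scene (525.1, 103.6, 26.4, 14.2, 3.4, np.float64(46.1), np.int32(240))
[[-0.895  0.446  0.   ]
 [ 0.446  0.895  0.   ]
 [-0.     0.    -1.   ]]
[[-0.001 -0.959 -0.284  0.072]
 [ 1.    -0.    -0.001 -0.   ]
 [ 0.001 -0.284  0.959 -0.121]
 [ 0.     0.     0.     1.   ]]
```

Call:
jog_arm --pt "0 0.067 -0.14 -0.017 0.063" --pt "0 0.067 -0.14 -0.017 0.063" --pt "0 0.067 -0.14 -0.017 0.063" --pt "0 0.067 -0.14 -0.017 0.063" --pt "0 0.067 -0.14 -0.017 0.063" --pt "0 0.067 -0.14 -0.017 0.063" --pt "0 0.067 -0.14 -0.017 0.063" --pt "0 0.067 -0.14 -0.017 0.063" --pt "0 0.067 -0.14 -0.017 0.063" --pt "0 0.067 -0.14 -0.017 0.063" --pt "0 0 0 0 0" --pt "0 0 0 0 0"

```text
time: 2.05
ee_pos: [0.4798, 0.1386, 0.2023]
ee_rot: [0.047, -3.141, -0.001]
ft_force: [-0.7, 0.1, 0.6]
gripper_width: 0.0427
grip_force: 0.0
```

Run:
```python
from h import *
s=manip.get_state(); print(s['time'],s['ee_pos'],s['gripper_width'],s['ft_force']); print(Ro.from_rotvec(s['ee_rot']).as_matrix().round(4))
c=cam('wrist'); cv2.imwrite('pics/w1.png',c['im'][:,:,::-1])
for f in fins(c): print(f)
for q in ['tray','read_bay','bay_front_left','bay_back_right','bay_front_right','relay_carrier','capacitor_carrier','terminal_carrier']:
    print(q,[(atz(c,r['pixel'],0.004 if q!='tray' else 0).round(4)[0],r['pixel'],r['conf']) for r in manip.pinpoint('wrist',q)[:1]])
```

```text
2.05 [0.47976127 0.13863178 0.2022847 ] 0.042721824292001206 [-0.70558453  0.08354034  0.63772321]
[[-9.996e-01 -2.990e-02 -4.000e-04]
 [-2.990e-02  9.996e-01  5.000e-04]
 [ 4.000e-04  5.000e-04 -1.000e+00]]
(455.0, 172.9, 21.8, 11.2, 1.8, np.float64(46.7), np.int32(447))
(528.3, 105.2, 22.8, 11.3, 0.0, np.float64(46.6), np.int32(376))
(526.2, 176.3, 22.5, 11.2, 1.5, np.float64(46.8), np.int32(363))
tray [(array([0.4835, 0.1409, 0.    ]), [322.9, 217.6], 0.79)]
read_bay []
bay_front_left []
bay_back_right []
bay_front_right [(array([0.4527, 0.1046, 0.004 ]), [281.4, 182.1], 0.81)]
relay_carrier [(array([0.5216, 0.1058, 0.004 ]), [282.6, 258.7], 0.93)]
capacitor_carrier [(array([0.5198, 0.1753, 0.004 ]), [359.9, 259.0], 0.63)]
terminal_carrier [(array([0.4473, 0.1709, 0.004 ]), [359.8, 178.1], 0.89)]
```

View pics/w1.png

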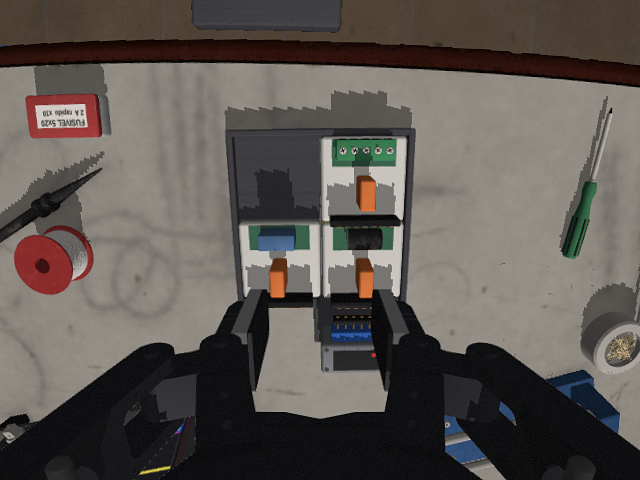

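Run:
```python
from h import *
c=cam('wrist'); r=manip.regions_of('wrist','tray')[0]; m=r['mask'].copy(); print(r['conf'],r['bbox'])
def line(pts,z):
    P=atz(c,pts,z)[:,:2]*1000
    vx,vy,x,y=cv2.fitLine(P.astype(np.float32),cv2.DIST_HUBER,0,0.5,0.01).ravel(); return (x.round(1),y.round(1)),np.degrees(np.arctan2(vy,vx)).round(2)
g=c['im'].max(2); dark=(g<90)
# edges by brightness, outer
rows=range(145,290,3); 
def scan(a):  # first index where bright->dark with sub-pixel
    a=a.astype(float); i=np.argmin(np.diff(a)); return i
Lp=[];Rp=[]
for v in rows:
    row=c['im'][v].max(1).astype(float)
    d=np.diff(row); i=215+np.argmin(d[215:250]); Lp.append((i+.5,v))
    j=395+np.argmax(d[395:425]); Rp.append((j+.5,v))
Fp=[]
for u in range(245,400,4):
    col=c['im'][:,u].max(1).astype(float); d=np.diff(col); i=122+np.argmin(d[122:140]) ; Fp.append((u,i+.5))
for n,p in (('right(y-)',Lp),('left(y+)',Rp),('front',Fp)):
    print(n,p[0],p[-1],line(p,0.013),line(p,0))
# floor & rim profile along row 180 and column 280
print([(u,*np.r_[atz(c,[[u,180]],.013)[0,:2]*1000].round(1),c['im'][180,u].max(),(cloud(c,np.eye(1)>0)if 0 else 0)) for u in range(226,246)])
print([(v,*(atz(c,[[280,v]],.013)[0,:2]*1000).round(1),c['im'][v,280].max()) for v in range(124,142)])
print([(v,*(atz(c,[[300,v]],.013)[0,:2]*1000).round(1),c['im'][v,300].max()) for v in range(290,316)])
```

```text
0.94 [225.8, 129.4, 416.4, 372.1]
right(y-) (np.float64(223.5), 145) (np.float64(248.5), 289) ((np.float32(469.6), np.float32(62.5)), np.float32(3.87)) ((np.float32(471.7), np.float32(59.4)), np.float32(3.87))
left(y+) (np.float64(412.5), 145) (np.float64(404.5), 289) ((np.float32(478.5), np.float32(215.2)), np.float32(2.35)) ((np.float32(481.5), np.float32(218.5)), np.float32(2.35))
front (245, np.float64(128.5)) (397, np.float64(128.5)) ((np.float32(410.7), np.float32(135.8)), np.float32(86.79)) ((np.float32(410.8), np.float32(135.7)), np.float32(86.8))
[(226, np.float64(450.8), np.float64(60.9), np.uint8(125), 0), (227, np.float64(450.7), np.float64(61.7), np.uint8(49), 0), (228, np.float64(450.7), np.float64(62.6), np.uint8(63), 0), (229, np.float64(450.7), np.float64(63.4), np.uint8(64), 0), (230, np.float64(450.7), np.float64(64.2), np.uint8(68), 0), (231, np.float64(450.6), np.float64(65.1), np.uint8(67), 0), (232, np.float64(450.6), np.float64(65.9), np.uint8(57), 0), (233, np.float64(450.6), np.float64(66.7), np.uint8(36), 0), (234, np.float64(450.6), np.float64(67.6), np.ui
[... 2590 characters left out ...]
4(561.3), np.float64(124.3), np.uint8(34)), (305, np.float64(562.3), np.float64(124.4), np.uint8(33)), (306, np.float64(563.3), np.float64(124.4), np.uint8(28)), (307, np.float64(564.3), np.float64(124.4), np.uint8(62)), (308, np.float64(565.3), np.float64(124.4), np.uint8(155)), (309, np.float64(566.3), np.float64(124.4), np.uint8(147)), (310, np.float64(567.3), np.float64(124.4), np.uint8(149)), (311, np.float64(568.3), np.float64(124.5), np.uint8(147)), (312, np.float64(569.4), np.float64(124.5), np.uint8(148)), (313, np.float64(570.4), np.float64(124.5), np.uint8(148)), (314, np.float64(571.4), np.float64(124.5), np.uint8(147)), (315, np.float64(572.4), np.float64(124.5), np.uint8(151))]
```

Call:
jog_arm --pt "-0.1 -0.021 0.029 -0.098 0.011" --pt "-0.1 -0.021 0.029 -0.098 0" --pt "-0.1 -0.021 0.029 -0.098 0" --pt "-0.1 -0.021 0.029 -0.098 0" --pt "-0.1 0 0 0 0" --pt "-0.1 0 0 0 0"

```text
time: 3.2
ee_pos: [0.454, 0.1743, 0.0848]
ee_rot: [0.066, -3.14, 0.001]
ft_force: [1.7, -0.3, 0.2]
gripper_width: 0.0385
grip_force: 0.0
```

```bash
cat >> h.py <<'E'
def st():
    s=manip.get_state(); M=Ro.from_rotvec(s['ee_rot']).as_matrix()
    print('t',round(s['time'],2),'p',(s['ee_pos']*1000).round(2),'w',round(s['gripper_width']*1000,2),'F',s['ft_force'].round(2),'yaw',np.degrees(np.arctan2(-M[0,1],M[1,1])).round(2),'gf',round(s['grip_force'],1))
E
python3 - <<'E'
from h import *
st(); c=cam('wrist'); cv2.imwrite('pics/w2.png',c['im'][:,:,::-1])
for f in fins(c): print(f)
c=cam('top')
for f in fins(c): print(f)
E
```

```text
t 3.2 p [454.05 174.27  84.76] w 38.49 F [ 1.71 -0.26  0.23] yaw 2.42 gf 0.0
(454.7, 173.4, 22.8, 11.1, 1.8, np.float64(46.6), np.int32(1113))
(520.5, 176.3, 12.3, 11.0, 2.6, np.float64(46.6), np.int32(235))
(535.5, 109.3, 5.4, 11.9, 61.5, np.float64(46.7), np.int32(124))
(527.6, 105.3, 21.2, 9.6, 4.7, np.float64(47.0), np.int32(81))
```

View pics/w2.png

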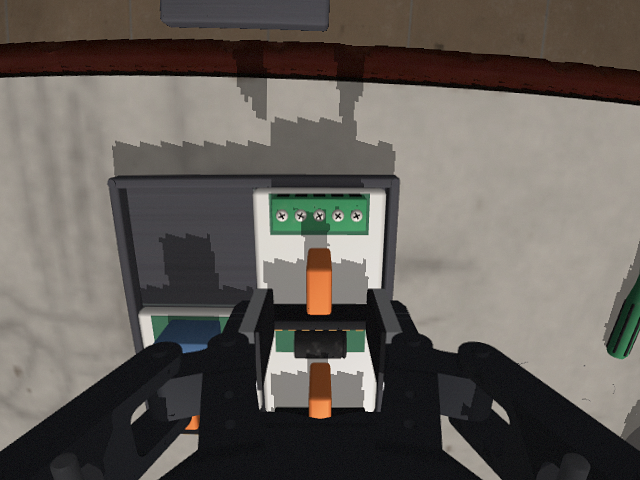

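Call:
jog_arm --pt "-0.1 0.002 -0.003 -0.075 0" --pt "-0.1 0 0 -0.05 0" --pt "-0.3 0 0 -0.024 0" --pt "-0.5 0 0 0 0" --pt "-0.5 0 0 0 0"

```text
time: 3.8
ee_pos: [0.4561, 0.1735, 0.0411]
ee_rot: [-0.065, 3.139, 0.001]
ft_force: [-1.0, -0.2, -1.1]
gripper_width: 0.0219
grip_force: 0.0
```

Run:
```python
from h import *
st(); c=cam('wrist'); cv2.imwrite('pics/w3.png',c['im'][:,:,::-1])
for f in fins(c): print(f)
```

```text
t 3.8 p [456.07 173.52  41.11] w 21.9 F [-1.02 -0.25 -1.14] yaw 2.37 gf 0.0
(454.3, 173.3, 23.3, 11.2, 1.6, np.float64(46.4), np.int32(1230))
```

View pics/w3.png

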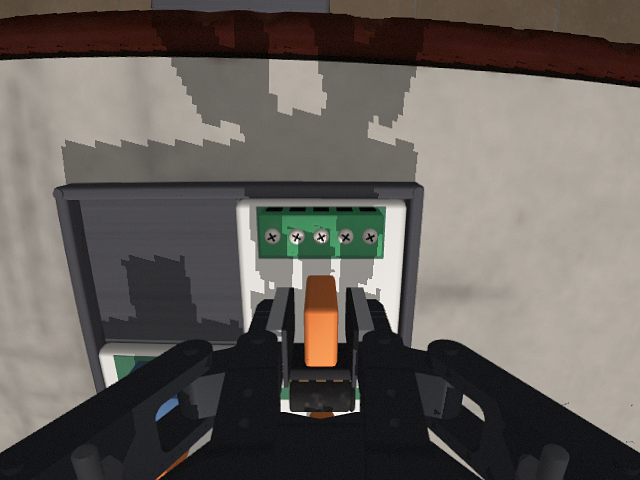

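Call:
jog_arm --pt "-0.65 0 0 0 0" --pt "-1 0 0 0 0" --pt "-1 0 0 0 0" --pt "-1 0 0 0 0" --pt "-1 0 0 0 0"

```text
time: 4.35
ee_pos: [0.456, 0.1737, 0.0411]
ee_rot: [-0.065, 3.139, 0.001]
ft_force: [0.5, 0.8, 5.3]
gripper_width: 0.0107
grip_force: 59.6
```

Run:
```python
from h import *
st(); c=cam('wrist')
for f in fins(c): print(f)
```

```text
t 4.35 p [455.97 173.73  41.1 ] w 10.67 F [0.45 0.77 5.33] yaw 2.39 gf 59.6
(454.5, 173.1, 23.0, 10.9, 1.6, np.float64(46.6), np.int32(1199))
```

Call:
jog_arm --pt "-1 0.0005 -0.02 0 0" --pt "-1 0.0015 -0.04 0 0" --pt "-1 0.002 -0.05 0 0" --pt "-1 0.002 -0.05 0 0" --pt "-1 0.0015 -0.04 0 0" --pt "-1 0.001 -0.025 0 0" --pt "-1 0 -0.003 0 0" --pt "-1 0 0 0 0"

```text
time: 5.2
ee_pos: [0.4587, 0.1051, 0.0411]
ee_rot: [-0.065, 3.138, 0.003]
ft_force: [-0.6, 2.6, 6.7]
gripper_width: 0.0111
grip_force: 59.7
```

Run:
```python
from h import *
st(); c=cam('wrist')
for f in fins(c): print(f)
```

```text
t 5.2 p [458.74 105.12  41.07] w 11.1 F [-0.62  2.58  6.67] yaw 2.36 gf 59.7
(457.2, 104.4, 23.0, 10.9, 1.6, np.float64(46.5), np.int32(1114))
```

Call:
jog_arm --pt "-1 0.0003 -0.004 0 0" --pt "-1 0 -0.003 0 0" --pt "-1 0 0 0 0"

```text
time: 5.55
ee_pos: [0.4588, 0.1037, 0.0411]
ee_rot: [-0.066, 3.138, 0.004]
ft_force: [-0.8, 3.8, 7.2]
gripper_width: 0.0106
grip_force: 59.7
```

Call:
jog_arm --pt "-1 0 -0.002 0 0" --pt "-1 0 0 0 0"

```text
time: 5.75
ee_pos: [0.4588, 0.1032, 0.0411]
ee_rot: [-0.066, 3.138, 0.005]
ft_force: [-0.6, 4.1, 6.8]
gripper_width: 0.0113
grip_force: 59.8
```

Run:
```python
from h import *
st(); c=cam('wrist'); cv2.imwrite('pics/w4.png',c['im'][:,:,::-1])
for f in fins(c): print(f)
```

```text
t 5.75 p [458.82 103.22  41.12] w 11.33 F [-0.56  4.1   6.84] yaw 2.41 gf 59.8
(457.3, 102.5, 23.0, 10.9, 1.6, np.float64(46.6), np.int32(1117))
```

View pics/w4.png

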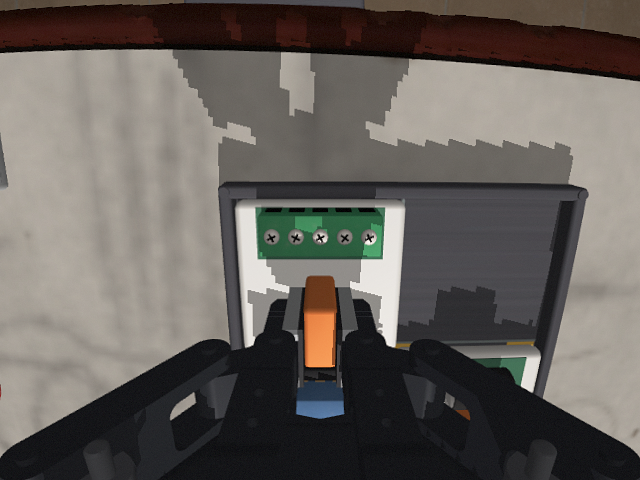

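Call:
jog_arm --pt "-0.5 0 0 0 0" --pt "-0.3 0 0 0 0" --pt "-0.2 0 0 0.06 0" --pt "-0.1 0 0 0.09 0" --pt "-0.1 0.057 0.062 0 0" --pt "-0.1 0.085 0.092 0 0" --pt "-0.1 0.085 0.092 0 0" --pt "-0.1 0 0 0 0" --pt "-0.1 0 0 0 0"

```text
time: 6.7
ee_pos: [0.5253, 0.1761, 0.0843]
ee_rot: [0.067, -3.139, 0.002]
ft_force: [-1.2, -0.8, -0.1]
gripper_width: 0.0384
grip_force: 0.0
```

Run:
```python
from h import *
st(); c=cam('wrist')
for f in fins(c): print(f)
```

```text
t 6.7 p [525.32 176.1   84.34] w 38.43 F [-1.18 -0.84 -0.06] yaw 2.43 gf 0.0
(458.1, 104.0, 23.0, 13.0, 3.1, np.float64(46.7), np.int32(1549))
(527.8, 105.9, 22.4, 12.7, 3.3, np.float64(46.7), np.int32(1126))
(526.0, 176.6, 23.2, 11.3, 2.4, np.float64(46.5), np.int32(1138))
```

Call:
jog_arm --pt "-0.1 0.003 0.002 -0.07 0" --pt "-0.2 0 0 -0.05 0" --pt "-0.4 0 0 -0.024 0" --pt "-0.5 0 0 0 0" --pt "-0.65 0 0 0 0" --pt "-1 0 0 0 0" --pt "-1 0 0 0 0" --pt "-1 0 0 0 0"

```text
time: 7.55
ee_pos: [0.527, 0.1767, 0.0424]
ee_rot: [-0.065, 3.14, -0.0]
ft_force: [-0.1, -1.1, 1.6]
gripper_width: 0.011
grip_force: 60.0
```

Run:
```python
from h import *
st(); c=cam('wrist')
for f in fins(c): print(f)
```

```text
t 7.55 p [526.95 176.68  42.43] w 10.98 F [-0.09 -1.06  1.6 ] yaw 2.39 gf 60.0
(458.1, 103.4, 23.1, 11.6, 2.5, np.float64(46.7), np.int32(2605))
(463.8, 113.8, 3.8, 12.2, 68.9, np.float64(39.5), np.int32(583))
(477.2, 153.9, 0.6, 9.5, 2.2, np.float64(5.0), np.int32(63))
(475.7, 195.0, 1.0, 9.6, 2.6, np.float64(4.8), np.int32(68))
(527.6, 106.9, 23.5, 14.1, 1.8, np.float64(46.5), np.int32(2503))
(526.3, 176.0, 23.1, 10.8, 2.4, np.float64(46.5), np.int32(988))
```

Call:
jog_arm --pt "-1 -0.02 -0.0008 -0.001 0" --pt "-1 -0.04 -0.0017 0 0" --pt "-1 -0.05 -0.0021 0 0" --pt "-1 -0.05 -0.0021 0 0" --pt "-1 -0.04 -0.0017 0 0" --pt "-1 -0.025 -0.001 0 0" --pt "-1 -0.003 0 0 0" --pt "-1 0 0 0 0"

```text
time: 8.4
ee_pos: [0.4581, 0.1741, 0.0424]
ee_rot: [-0.066, 3.14, 0.001]
ft_force: [0.2, -0.5, 8.9]
gripper_width: 0.0109
grip_force: 61.1
```

Run:
```python
from h import *
st(); c=cam('wrist')
for f in fins(c): print(f)
```

```text
t 8.4 p [458.11 174.11  42.43] w 10.94 F [ 0.19 -0.49  8.91] yaw 2.4 gf 61.1
(457.4, 103.9, 22.9, 13.3, 3.4, np.float64(46.6), np.int32(1764))
(457.6, 173.4, 22.8, 10.6, 2.4, np.float64(46.6), np.int32(1437))
```

Call:
jog_arm --pt "-1 -0.004 0 0 0" --pt "-1 -0.004 0 0 0" --pt "-1 0 0 0 0"

```text
time: 8.75
ee_pos: [0.4571, 0.1742, 0.0424]
ee_rot: [-0.065, 3.138, 0.001]
ft_force: [3.7, 0.1, 5.6]
gripper_width: 0.011
grip_force: 60.7
```

Run:
```python
from h import *
st(); c=cam('wrist'); cv2.imwrite('pics/w5.png',c['im'][:,:,::-1])
for f in fins(c): print(f)
```

```text
t 8.75 p [457.05 174.17  42.42] w 10.96 F [3.69 0.11 5.56] yaw 2.38 gf 60.7
(457.5, 103.5, 23.1, 12.1, 2.5, np.float64(46.6), np.int32(1743))
(456.6, 173.5, 22.8, 10.6, 2.4, np.float64(46.6), np.int32(1453))
```

View pics/w5.png

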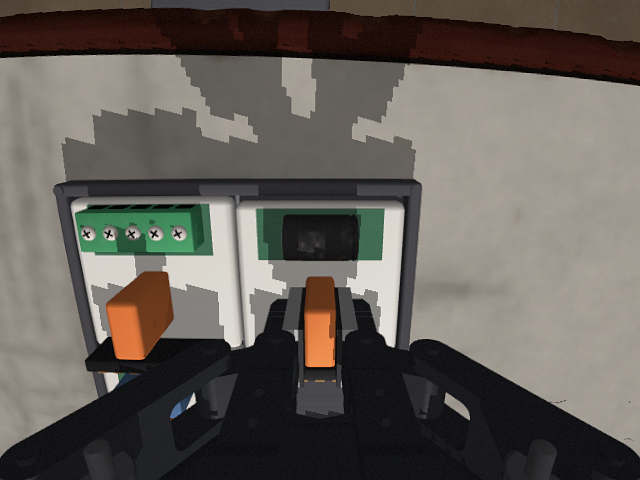

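Call:
jog_arm --pt "-1 -0.003 0 0 0" --pt "-1 -0.002 0 0 0" --pt "-1 0 0 0 0"

```text
time: 9.1
ee_pos: [0.4558, 0.1742, 0.0424]
ee_rot: [-0.065, 3.137, 0.001]
ft_force: [3.1, 1.2, 5.8]
gripper_width: 0.0109
grip_force: 60.7
```

Call:
jog_arm --pt "-1 -0.002 0 0 0" --pt "-1 0 0 0 0" --pt "-0.5 0 0 0 0" --pt "-0.3 0 0 0 0" --pt "-0.2 0 0 0.06 0" --pt "-0.1 0 0 0.08 0" --pt "-0.1 0.08 -0.08 0 0" --pt "-0.1 0.08 -0.08 0 0" --pt "-0.1 0.08 -0.07 0 0" --pt "-0.1 0 0 0 0" --pt "-0.1 0 0 0 0"

```text
time: 10.2
ee_pos: [0.5241, 0.1045, 0.0824]
ee_rot: [0.063, -3.137, -0.001]
ft_force: [-0.3, -0.2, -0.5]
gripper_width: 0.0384
grip_force: 0.0
```

Run:
```python
from h import *
st(); c=cam('wrist')
for f in fins(c): print(f)
```

```text
t 10.2 p [524.09 104.49  82.37] w 38.44 F [-0.31 -0.25 -0.46] yaw 2.32 gf 0.0
(458.0, 102.5, 22.9, 11.3, 1.9, np.float64(46.7), np.int32(1599))
(455.5, 172.9, 23.0, 11.2, 2.4, np.float64(46.6), np.int32(1451))
(483.7, 132.8, 9.2, 1.7, 5.2, np.float64(5.0), np.int32(65))
(528.0, 104.7, 22.7, 11.2, 2.3, np.float64(46.6), np.int32(1112))
```

Call:
jog_arm --pt "-0.1 0.013 0.002 -0.067 0" --pt "-0.2 0 0 -0.05 0" --pt "-0.4 0 0 -0.02 0" --pt "-0.5 0 0 0 0" --pt "-0.65 0 0 0 0" --pt "-1 0 0 0 0" --pt "-1 0 0 0 0" --pt "-1 0 0 0 0"

```text
time: 11.05
ee_pos: [0.5299, 0.1056, 0.0429]
ee_rot: [-0.065, 3.14, 0.001]
ft_force: [0.0, 0.5, 1.7]
gripper_width: 0.0112
grip_force: 59.3
```

Run:
```python
from h import *
st(); c=cam('wrist')
for f in fins(c): print(f)
```

```text
t 11.05 p [529.88 105.62  42.94] w 11.23 F [0.02 0.52 1.68] yaw 2.39 gf 59.3
(457.9, 102.8, 22.4, 10.8, 1.8, np.float64(46.7), np.int32(2754))
(455.5, 172.1, 23.1, 12.9, 1.2, np.float64(46.5), np.int32(2621))
(528.3, 104.9, 23.1, 10.8, 2.4, np.float64(46.5), np.int32(1171))
(523.5, 136.8, 10.0, 9.8, 4.2, np.float64(4.8), np.int32(163))
(526.1, 177.1, 1.7, 7.7, 0.8, np.float64(4.7), np.int32(78))
```

Shift the relay carrier gently backward first, for clearance from the front row.

Call:
jog_arm --pt "-1 0.003 0 -0.001 0" --pt "-1 0.002 0 0 0" --pt "-1 0 0 0 0"

```text
time: 11.4
ee_pos: [0.5299, 0.1056, 0.0429]
ee_rot: [0.066, -3.139, -0.001]
ft_force: [-4.9, 0.5, 8.4]
gripper_width: 0.0109
grip_force: 60.6
```

Call:
jog_arm --pt "-1 0.003 0 0 0" --pt "-1 0 0 0 0"

```text
time: 11.6
ee_pos: [0.53, 0.1056, 0.043]
ee_rot: [0.066, -3.137, -0.001]
ft_force: [-7.5, 0.6, 11.0]
gripper_width: 0.0109
grip_force: 61.0
```

Call:
jog_arm --pt "-1 -0.004 0 0 0" --pt "-1 0 0 0 0"

```text
time: 11.8
ee_pos: [0.53, 0.1056, 0.043]
ee_rot: [0.065, -3.14, -0.001]
ft_force: [-4.3, 1.3, 7.2]
gripper_width: 0.011
grip_force: 60.4
```

Run:
```python
from h import *
st(); c=cam('wrist'); 
for f in fins(c): print(f)
cv2.imwrite('pics/w6.png',cv2.resize(c['im'][90:390,160:560,::-1],(800,600),interpolation=cv2.INTER_CUBIC))
```

```text
t 11.8 p [529.96 105.62  42.97] w 10.96 F [-4.33  1.26  7.19] yaw 2.39 gf 60.4
(457.9, 102.8, 22.7, 10.9, 1.8, np.float64(46.7), np.int32(2781))
(455.5, 171.8, 23.0, 13.3, 2.4, np.float64(46.6), np.int32(2615))
(528.4, 104.9, 23.1, 10.8, 2.4, np.float64(46.6), np.int32(1181))
(523.9, 136.9, 9.6, 9.9, 1.9, np.float64(4.9), np.int32(181))
(525.5, 179.0, 6.2, 10.7, 36.4, np.float64(4.6), np.int32(108))
```

View pics/w6.png

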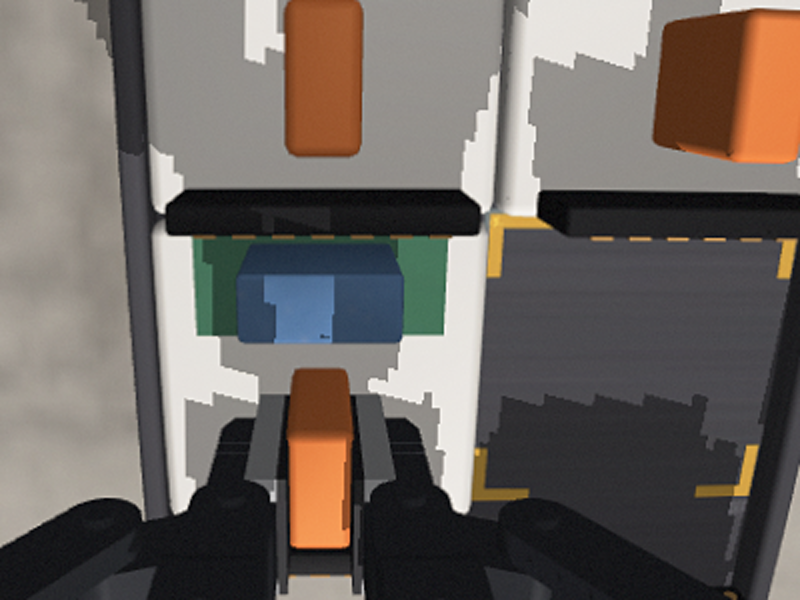

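Call:
jog_arm --pt "-1 0 0 0.002 0" --pt "-1 0 0 0 0"

```text
time: 12.05
ee_pos: [0.5303, 0.1055, 0.0429]
ee_rot: [0.065, -3.14, -0.0]
ft_force: [-3.0, 0.2, 3.3]
gripper_width: 0.0108
grip_force: 60.0
```

Call:
jog_arm --pt "-1 0.002 0 0 0" --pt "-1 0 0 0 0"

```text
time: 12.25
ee_pos: [0.5304, 0.1055, 0.0429]
ee_rot: [0.065, -3.139, -0.0]
ft_force: [-4.2, 0.2, 7.1]
gripper_width: 0.0109
grip_force: 60.3
```

Call:
jog_arm --pt "-1 0.002 0 0.002 0" --pt "-1 0 0 0 0"

```text
time: 12.45
ee_pos: [0.5305, 0.1055, 0.043]
ee_rot: [0.065, -3.138, -0.0]
ft_force: [-4.8, 0.7, 5.3]
gripper_width: 0.0108
grip_force: 60.0
```

Call:
jog_arm --pt "-1 -0.0005 0.01 0 0" --pt "-1 -0.0005 0.012 0 0"

```text
time: 12.65
ee_pos: [0.5304, 0.1097, 0.0431]
ee_rot: [0.063, -3.138, 0.01]
ft_force: [-5.1, -6.7, 5.3]
gripper_width: 0.011
grip_force: 60.3
```

Call:
jog_arm --pt "-1 -0.0007 0.015 0 0" --pt "-1 -0.0008 0.02 0 0" --pt "-1 0 0 0 0"

```text
time: 12.95
ee_pos: [0.5299, 0.1211, 0.0431]
ee_rot: [0.064, -3.138, 0.007]
ft_force: [-4.5, -4.4, 5.4]
gripper_width: 0.0109
grip_force: 60.2
```

Call:
jog_arm --pt "-1 -0.001 0.02 0 0" --pt "-1 -0.0015 0.035 0 0" --pt "-1 -0.002 0.04 0 0" --pt "-1 -0.002 0.04 0 0" --pt "-1 -0.0015 0.03 0 0" --pt "-1 -0.0005 0.012 0 0" --pt "-1 0 0 0 0"

```text
time: 13.65
ee_pos: [0.5293, 0.1763, 0.0432]
ee_rot: [-0.067, 3.14, 0.001]
ft_force: [0.0, 0.5, -1.8]
gripper_width: 0.011
grip_force: 59.1
```

Run:
```python
from h import *
st(); c=cam('wrist'); 
for f in fins(c): print(f)
cv2.imwrite('pics/w7.png',c['im'][:,:,::-1])
```

```text
t 13.65 p [529.33 176.25  43.15] w 10.97 F [ 0.02  0.52 -1.78] yaw 2.43 gf 59.1
(455.2, 173.9, 22.5, 10.9, 2.4, np.float64(46.7), np.int32(2771))
(458.1, 104.6, 23.1, 14.0, 3.0, np.float64(46.7), np.int32(2803))
(527.9, 175.6, 23.1, 10.8, 2.4, np.float64(46.7), np.int32(1214))
```

View pics/w7.png

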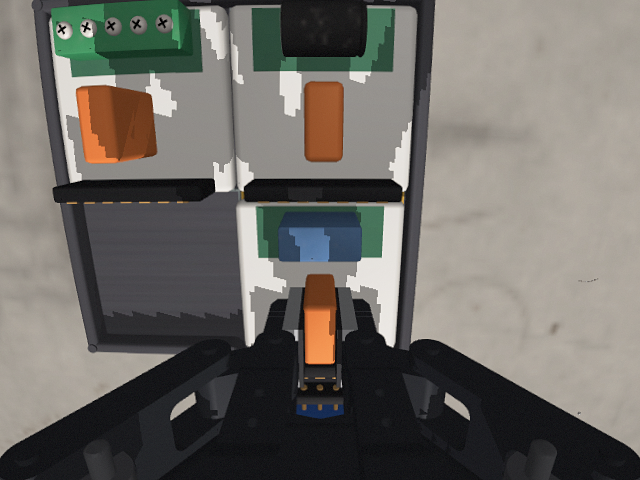

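Call:
jog_arm --pt "-1 0 0.001 -0.003 0" --pt "-1 0.003 0.001 0 0" --pt "-1 0.005 0.0002 0 0" --pt "-1 0 0 0 0"

```text
time: 14.1
ee_pos: [0.5303, 0.176, 0.043]
ee_rot: [0.065, -3.139, 0.0]
ft_force: [-3.7, -1.1, 6.9]
gripper_width: 0.0106
grip_force: 60.2
```

Call:
jog_arm --pt "-1 0.005 0.0005 0.0005 0" --pt "-1 0.005 0.0003 0 0" --pt "-1 0 0 0 0"

```text
time: 14.4
ee_pos: [0.534, 0.1764, 0.0429]
ee_rot: [0.065, -3.141, -0.0]
ft_force: [-2.4, -0.2, 6.4]
gripper_width: 0.011
grip_force: 60.1
```

Call:
jog_arm --pt "-1 0.005 0.0003 0 0" --pt "-1 0.005 0.0002 0 0" --pt "-1 0 0 0 0"

```text
time: 14.7
ee_pos: [0.5368, 0.1766, 0.043]
ee_rot: [0.065, -3.14, -0.0]
ft_force: [-4.3, 0.1, 5.9]
gripper_width: 0.0108
grip_force: 60.0
```

Call:
jog_arm --pt "-1 0.004 0.0002 0 0" --pt "-1 0.004 0.0002 0 0" --pt "-1 0 0 0 0"

```text
time: 15.0
ee_pos: [0.5387, 0.1768, 0.0429]
ee_rot: [0.065, -3.139, -0.0]
ft_force: [-4.4, -0.7, 7.5]
gripper_width: 0.0111
grip_force: 60.4
```

Call:
jog_arm --pt "-1 0.004 0.0002 0.0005 0" --pt "-1 0.004 0.0002 0 0" --pt "-1 0 0 0 0"

```text
time: 15.3
ee_pos: [0.539, 0.1768, 0.043]
ee_rot: [0.065, -3.135, -0.0]
ft_force: [-9.7, -1.2, 11.9]
gripper_width: 0.0112
grip_force: 61.2
```

Call:
jog_arm --pt "-1 0 0 0.002 0" --pt "-1 0 0 0 0"

```text
time: 15.5
ee_pos: [0.5392, 0.1768, 0.043]
ee_rot: [0.065, -3.136, -0.0]
ft_force: [-6.5, 0.2, 7.4]
gripper_width: 0.0113
grip_force: 60.3
```

Call:
jog_arm --pt "-1 0.003 0 0.001 0" --pt "-1 0.003 0 0 0" --pt "-1 0 0 0 0"

```text
time: 15.8
ee_pos: [0.5395, 0.1767, 0.0431]
ee_rot: [0.066, -3.133, -0.0]
ft_force: [-9.5, 0.6, 9.9]
gripper_width: 0.0109
grip_force: 60.7
```

Call:
jog_arm --pt "-1 0.002 0 0.002 0" --pt "-1 0.002 0 0.001 0" --pt "-1 0 0 0 0"

```text
time: 16.1
ee_pos: [0.54, 0.1768, 0.0432]
ee_rot: [0.066, -3.131, -0.001]
ft_force: [-10.0, 0.9, 5.7]
gripper_width: 0.0108
grip_force: 60.1
```

Run:
```python
from h import *
st(); c=cam('wrist'); st()
for f in fins(c): print(f)
```

```text
t 16.1 p [539.96 176.77  43.16] w 10.79 F [-9.97  0.85  5.74] yaw 2.4 gf 60.1
t 16.15 p [539.9  176.8   43.13] w 10.84 F [-8.82  0.03  5.87] yaw 2.41 gf 60.1
(455.4, 173.9, 22.6, 10.9, 2.9, np.float64(46.7), np.int32(2869))
(458.4, 103.4, 23.3, 11.6, 2.4, np.float64(46.8), np.int32(2659))
(467.2, 116.8, 3.0, 6.9, 61.6, np.float64(31.7), np.int32(163))
(486.2, 150.0, 1.9, 7.7, 89.6, np.float64(5.0), np.int32(108))
(538.3, 176.1, 23.4, 10.8, 2.4, np.float64(46.8), np.int32(1013))
```

Call:
jog_arm --pt "-1 0.002 0 0.001 0" --pt "-1 0.002 0 0 0" --pt "-1 0 0 0 0"

```text
time: 16.45
ee_pos: [0.5402, 0.1768, 0.0432]
ee_rot: [0.066, -3.129, -0.001]
ft_force: [-11.4, 0.3, 6.9]
gripper_width: 0.0111
grip_force: 60.3
```

Call:
jog_arm --pt "-1 0.001 0 0.0005 0" --pt "-1 0 0 0 0" --pt "-1 0 0 0 0" --pt "-1 0 0 0 0" --pt "-1 0 0 0 0" --pt "-1 0 0 0 0" --pt "-1 0 0 0 0" --pt "-1 0 0 0 0" --pt "-1 0 0 0 0" --pt "-1 0 0 0 0" --pt "-1 0 0 0 0" --pt "-1 0 0 0 0"

```text
time: 17.65
ee_pos: [0.5403, 0.1767, 0.0432]
ee_rot: [0.066, -3.129, -0.001]
ft_force: [-11.2, 0.8, 5.8]
gripper_width: 0.011
grip_force: 60.2
```

Call:
jog_arm --pt "-0.5 -0.007 0 -0.001 0" --pt "-0.4 0 0 0 0" --pt "-0.3 0 0 0 0" --pt "-0.2 0 0 0.06 0" --pt "-0.1 0 0 0.1 0" --pt "-0.1 -0.15 -0.06 0.12 0" --pt "-0.1 -0.08 -0.06 0.12 0" --pt "-0.1 0 0 0 0" --pt "-0.1 0 0 0 0"

```text
time: 18.55
ee_pos: [0.4845, 0.1441, 0.16]
ee_rot: [-0.064, 3.136, 0.001]
ft_force: [-0.3, -0.4, -1.0]
gripper_width: 0.0386
grip_force: 0.0
```

Run:
```python
from h import *
st(); c=cam('wrist')
for f in fins(c): print(f)
cv2.imwrite('pics/w8.png',c['im'][:,:,::-1])
```

```text
t 18.55 p [484.46 144.06 160.03] w 38.57 F [-0.26 -0.39 -1.04] yaw 2.35 gf 0.0
(457.8, 102.9, 21.8, 11.3, 2.1, np.float64(46.7), np.int32(619))
(455.3, 173.3, 22.5, 11.2, 2.3, np.float64(46.6), np.int32(630))
(536.4, 173.6, 22.8, 7.1, 4.5, np.float64(46.7), np.int32(303))
```

View pics/w8.png

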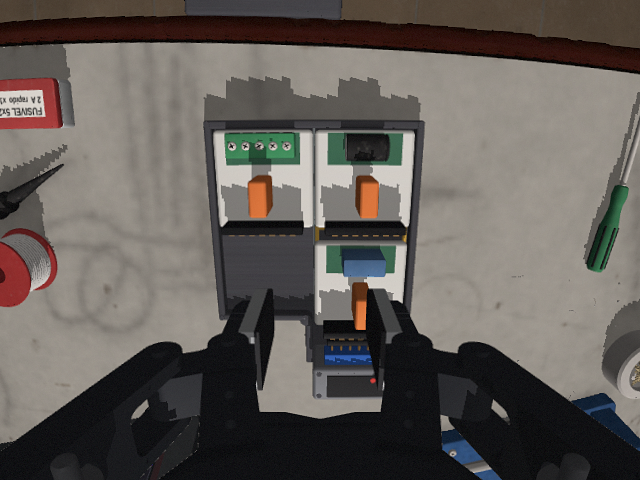

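The relay carrier sits in the pocket at the comb and the other two stand square in the front bays, so I hand in.

```bash
python3 -c "
from workcell import manip; print(manip.finish_job())"
```

```text
the job is handed in; nothing more can be done
None
```

The job is handed in at about 18.6 s with the relay carrier in the pocket after over a second on the comb (wrist force about 11 N, comb force estimated at 8–11 N), and the other two carriers squarely in the front bays; the one doubt is a wrist reading of −1.8 N at the end of the relay's sideways slide, which may mean it rose by about 0.2 mm.

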